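Pack the spare prop controllers into their fitted cartons

ROBOT

A 6-joint arm with a two-finger parallel gripper is mounted at the origin on the work surface. World frame = base frame: x ahead of the robot, y to its left, z up, the work surface at z = 0. Lengths are in m, angles in degrees, forces in N, time in s.
With the tool pointing down it reaches from about 0.35 to 0.875 m from the base axis. Payload 4.2 kg.
Tool frame: the origin (TCP) lies midway between the tips of the shut fingers; the grasp point (between the pads) lies 19 mm behind it; z points along the fingers, y is the line along which they close (so a half turn about z gives the same grasp; the last joint's range is limited). The gripper opens to 87 mm and grips with 3 to 60 N. Pads are 19 mm wide; open, the fingers measure 117 mm over their backs; the gripper's body (75 mm by 190 mm) begins 51 mm behind the grasp point.
Start: joints at [-56.631, 22.042, 0.453, 0, -68.411, -14.817], TCP at [0.199, -0.592, 0.185] pointing down, gripper open.
Joint ranges: [-179.83, 179.83], [-69.29, 118.12], [-61.27, 80.66], [-181.25, 117.63], [-171.15, -9.14], [-177.46, 177.46]. Speed limits (degrees/s): [159.86, 159.86, 180, 180, 180, 180].

INTERFACE

Orientations are given as [roll, pitch, yaw] about the fixed x, y, z axes, in that order (R = Rz(yaw) Ry(pitch) Rx(roll)).
In Python, from workcell import env gives the robot as it stands. The module is installed in compiled form; this text tells all that it offers. Calls block until the motion is done:
- env.goto(position, orientation): joint-space move of the TCP to a pose.
- env.move_straight(position, rotation=None, rate=0.15, force_limit=None): straight line of the TCP; rotation=None keeps the orientation; rate is the mean speed in m/s. With force_limit (N) it stops when the force on the tool has changed by that much, and returns True; else False.
- env.set_joints(angles): joint-space move.
- env.gripper_to(opening, grasp_force=None): opening from 0.0 (shut) to 1.0 (fully open); grasp_force is the grip in N (None keeps the last); returns when the fingers have stopped.
- env.dwell(seconds).
- env.inverse_kinematics(position, orientation): joint angles nearest the present ones, or None.
- env.read_state(): the state.
- env.grab_frame(name): name is "side" or "top"; returns a dict with "image" (384x512x3 uint8, blue, green, red), "fx", "fy", "cx", "cy" (pixels), "D" ([k1, k2, p1, p2, k3] as OpenCV has them; the pictures are not rectified), "position" and "orientation" of the camera in the world. Camera axes: x right, y up, looking along -z (the intrinsics and any distortion apply to the point x, -y, -z); pixel columns grow to the right and rows downward; lengths in m; the calibration is good to about 2 mm. A picture is of the moment at which its call begins. There is no depth.
A pose or a line that the arm cannot do raises env.Unreachable and nothing moves.
- env.close_job(): hands the job in; it is judged then, once.
Trained networks look in a picture, given as the dict that the camera call returned (one of the last four; its "shot" number tells which), for a name from the list of things; names that differ only in an ending like _2 or _b are one class to them, and where a whole thing is asked for, a point or a joint stands for the part that bears it (a point fixed in the world has none). Each returns a list of dicts, best first, with "score" (0 to 1); they miss things now and then, are a little off and sometimes report something else, mostly with a low value. They report only what shows in the picture. A call takes as long as a camera call. They do not tell look-alikes from the thing itself.
- env.search_frame(picture, thing): "xyz" ([x, y, z] in m, in world coordinates, good to about 4 mm: the middle of the surface that is visible of it).
- env.trace(picture, thing): "mask" (384x512 bool, what is visible of it).
The state is a dict: "clock": time; "joint_positions": joint angles; "qvel": joint speeds; "joint_torque": joint torques, N m; "position": TCP position; "tool_rot": TCP orientation; "force": force on the tool from outside, world axes, zero at the start; "wrist_torque": the same for the moment, N m; "opening": opening from 0.0 (shut) to 1.0 (fully open); "finger_force": force on a finger pad.
Only numpy, scipy, OpenCV 4.12 (cv2) and the standard library are available. Lean on these libraries where they do the work, as an engineer would, in place of code of your own. Each camera call takes 0.05 s, during which the arm holds its last target. There are 200 camera calls.

TASK

Pack away the three controller modules and the round sounder: put each one upright, flat on the floor of the open carton that is made to its shape and size. Set each down gently rather than dropping it, and leave the mug and the screwdriver where they are.

Things in the scene. Friction and masses are not known exactly. Their poses are not given: they have to be found in the camera images.
- long_module: Long black prop-controller module with a green terminal strip across each end of its top: 110 mm along its x, 42 mm along its y, 48 mm tall. Origin: centre of the underside, z up; stands on the bench upright. Plain flat sides over its whole height. Loose, 0.07 to 0.34 kg; grip it across the 42 mm width.
- square_module: Square black prop-controller module with a white panel and one green terminal strip on top: 64 x 64 mm, 48 mm tall. Origin: centre of the underside, z up; stands on the bench upright. Plain flat sides over its whole height. Loose, 0.07 to 0.34 kg; x and y run square to its sides.
- round_sounder: Round black sounder (warning buzzer) with concentric rings on top: 62 mm diameter, 48 mm tall. Origin: centre of the underside, z up; stands on the bench upright. Plain flat sides over its whole height. Loose, 0.07 to 0.34 kg.
- small_module: Small black relay module with one short green terminal strip on top: 46 mm along its x, 34 mm along its y, 48 mm tall. Origin: centre of the underside, z up; stands on the bench upright. Plain flat sides over its whole height. Loose, 0.07 to 0.34 kg.
- long_carton: Carton for the long module: inside 124 mm along its x and 56 mm along its y. Fixed to the bench; shallow open-topped cardboard tray, floor 3 mm thick (inner floor at z = 3 mm over its origin), walls 4 mm thick with the rim 18 mm above the bench. Origin: centre of the underside, z up.
- square_carton: Carton for the square module: inside 78 x 78 mm, x and y square to its walls. Fixed to the bench; shallow open-topped cardboard tray, floor 3 mm thick (inner floor at z = 3 mm over its origin), walls 4 mm thick with the rim 18 mm above the bench. Origin: centre of the underside, z up.
- round_carton: Round carton for the sounder: inside diameter 76 mm, outside 84 mm. Fixed to the bench; shallow open-topped cardboard tray, floor 3 mm thick (inner floor at z = 3 mm over its origin), walls 4 mm thick with the rim 18 mm above the bench. Origin: centre of the underside, z up.
- small_carton: Carton for the small module: inside 60 mm along its x and 48 mm along its y. Fixed to the bench; shallow open-topped cardboard tray, floor 3 mm thick (inner floor at z = 3 mm over its origin), walls 4 mm thick with the rim 18 mm above the bench. Origin: centre of the underside, z up.
- mug: Blue mug, 80 mm wide at the rim, 90 mm tall, handle toward its y. Stands at the robot's left, beside the work. Origin: centre of the underside. To be left alone.
- screwdriver: Screwdriver lying on the bench beyond the work, roughly along world y. Origin on its underside; x along the blade. To be left alone.
Mind the look-alikes: they are no part of the job. What is shaped like the round_sounder but turquoise or yellow is not meant.

How it is judged (in metres and radians):
At the end, for the whole second after the job is handed in: Each of the four things stands upright (within about 7 degrees) on the floor of its own carton: centre within 12 mm of the carton's centre horizontally, underside less than 7 mm above the carton's underside, at rest (below 0.02 m/s) and released (horizontal distance between long_module and long_carton below 0.012 m and z of long_module in the frame of long_carton below 0.007 m and angle between each of long_module, square_module, round_sounder, small_module's own z axis and vertical below 0.12 rad and linear speed of each of long_module, square_module, round_sounder, small_module below 0.02 m/s and horizontal distance between square_module and square_carton below 0.012 m and z of square_module in the frame of square_carton below 0.007 m and horizontal distance between round_sounder and round_carton below 0.012 m and z of round_sounder in the frame of round_carton below 0.007 m and horizontal distance between small_module and small_carton below 0.012 m and z of small_module in the frame of small_carton below 0.007 m); the robot touches nothing.
It fails at once if a module or the sounder was let go of or dropped with its underside more than 5 cm above the bench ((height (world z) of long_module above 0.05 m and contact force between the fingers and long_module below 0.01 N) or (height (world z) of square_module above 0.05 m and contact force between the fingers and square_module below 0.01 N) or (height (world z) of round_sounder above 0.05 m and contact force between the fingers and round_sounder below 0.01 N) or (height (world z) of small_module above 0.05 m and contact force between the fingers and small_module below 0.01 N)).
It fails at once if the mug was pushed more than 3 cm from its place (distance of mug from where it was at the start of the episode above 0.03 m).
It fails at once if the screwdriver was pushed more than 3 cm from its place (distance of screwdriver from where it was at the start of the episode above 0.03 m).
It also fails if it takes over 96 s, if anything falls off the work surface, if the arm or the gripper's body presses on something with over 40 N, if the wrist force passes 120 N, or if a joint passes its speed limit or range.

## Working session

There is one attempt and no reset: what is moved stays moved. The work goes in short steps, each a Python script; the robot and the scene stay as the last script left them, time stands still between calls to the robot, and variables do not carry over. Pictures are saved under pics/ and viewed, at most 14 in all, crops included, and the job is handed in when it is done.

```bash
mkdir -p pics; ls
python3 - <<'E'
from workcell import env
import cv2,numpy as np
for n in ("top","side"):
    f=env.grab_frame(n); cv2.imwrite(f"pics/{n}0.png",f["image"])
    print(n,f["fx"],f["fy"],f["cx"],f["cy"],f["D"],f["position"],f["orientation"])
    for t in "long_module square_module round_sounder small_module long_carton square_carton round_carton small_carton mug screwdriver".split():
        print(t,[(np.round(d["xyz"],3).tolist(),round(d["score"],2)) for d in env.search_frame(f,t)])
print(env.read_state()["clock"])
E
```

```text
pics
top 371.5590469852046 371.5590469852046 255.5340439565359 197.67152130769293 [-0.09028147  0.          0.          0.          0.        ] [0.45327449 0.08917953 1.19350778] [  4.80099996   0.81234942 -89.22026788]
long_module [([0.447, -0.092, 0.042], 0.63)]
square_module [([0.518, -0.365, 0.048], 0.73)]
round_sounder [([0.489, 0.015, 0.049], 0.87), ([0.437, 0.122, 0.046], 0.82), ([0.509, 0.253, 0.048], 0.79), ([0.347, 0.042, 0.048], 0.62)]
small_module [([0.362, 0.264, 0.046], 0.72)]
long_carton [([0.518, -0.362, 0.048], 0.68), ([0.649, 0.135, 0.006], 0.66)]
square_carton [([0.534, 0.389, 0.003], 0.89)]
round_carton [([0.636, -0.143, 0.007], 0.95)]
small_carton [([0.365, -0.294, -0.001], 0.63)]
mug [([0.482, 0.621, 0.046], 0.58)]
screwdriver [([0.823, 0.016, 0.024], 0.66)]
side 453.18827208164157 453.18827208164157 250.6673342706961 192.46770281611356 [0.00775531 0.         0.         0.         0.        ] [0.31269216 1.32902569 0.80919922] [  57.61069109    0.64198642 -169.38666582]
long_module [([0.442, -0.075, 0.04], 0.73)]
square_module [([0.436, 0.14, 0.043], 0.21)]
round_sounder [([0.325, 0.194, 0.037], 0.98), ([0.439, 0.142, 0.041], 0.83), ([0.354, 0.059, 0.038], 0.77), ([0.486, 0.032, 0.041], 0.75), ([0.506, 0.272, 0.042], 0.67)]
small_module [([0.366, 0.284, 0.038], 0.73)]
long_carton [([0.647, 0.129, 0.002], 0.95)]
square_carton [([0.537, 0.385, 0.0], 0.68)]
round_carton [([0.633, -0.14, 0.006], 0.74)]
small_carton [([0.365, -0.29, 0.009], 0.57)]
mug [([0.482, 0.632, 0.056], 0.81)]
screwdriver [([0.83, 0.02, 0.016], 0.7), ([0.647, 0.131, 0.003], 0.17)]
1.1
```

View pics/top0.png

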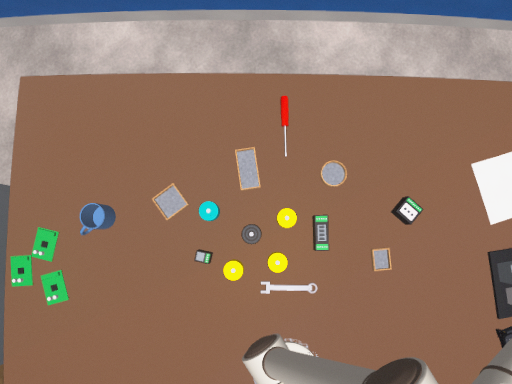

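View pics/side0.png

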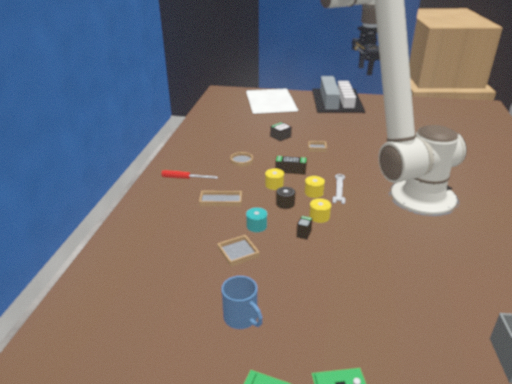

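The top view shows the black sounder at px (251,234), with yellow look-alikes at (287,218), (278,263) and (233,271) and a turquoise one at (208,211). The modules are at (321,233), (408,210) and (203,257). The cartons are at (248,169), (170,201), (334,173) and (382,259). Next I'll fit silhouettes to the masks.

```bash
cat > fit.py <<'E'
import cv2,numpy as np
from scipy.optimize import minimize
from scipy.spatial.transform import Rotation as R
from workcell import env
S=8
def project(f,P):
    M=np.diag([1,-1,-1])@R.from_euler('xyz',f["orientation"],degrees=True).as_matrix().T
    K=np.array([[f["fx"],0,f["cx"]],[0,f["fy"],f["cy"]],[0,0,1]])
    return cv2.projectPoints(np.asarray(P,float),cv2.Rodrigues(M)[0],-M@np.array(f["position"]),K,np.array(f["D"]))[0][:,0]
# name: (lx, ly, h), ly=None for round
DIM=dict(long_module=(.110,.042,.048),square_module=(.064,.064,.048),round_sounder=(.062,None,.048),small_module=(.046,.034,.048),
 long_carton=(.132,.064,.018),square_carton=(.086,.086,.018),round_carton=(.084,None,.018),small_carton=(.068,.056,.018))
def pts(n,x,y,yaw,z0=0):
    a,b,h=DIM[n]
    if b is None:
        t=np.linspace(0,2*np.pi,48); q=np.c_[np.cos(t),np.sin(t)]*a/2
    else: q=np.array([[1,1],[1,-1],[-1,-1],[-1,1]])*[a/2,b/2]
    c,s=np.cos(yaw),np.sin(yaw); q=q@np.array([[c,s],[-s,c]])+[x,y]
    return np.r_[np.c_[q,0*q[:,0]+z0],np.c_[q,0*q[:,0]+z0+h]]
def cost(p,n,views,z0=0):
    J=0
    for f,m in views:
        r,c=np.nonzero(m); o=np.array([c.min()-25,r.min()-25]); w=np.ptp(c)+50; h=np.ptp(r)+50
        h2=cv2.convexHull(project(f,pts(n,*p,z0)).astype(np.float32))[:,0]
        img=np.zeros((h*S,w*S),np.uint8); cv2.fillPoly(img,[np.round((h2-o+.5)*S-.5).astype(np.int32)],255)
        img=cv2.resize(img,(w,h),interpolation=cv2.INTER_AREA)/255.
        mm=np.zeros((h,w)); mm[r-o[1],c-o[0]]=1
        J+=np.abs(img-mm).sum()/m.sum()
    return J
def fit(n,views,xy,z0=0):
    best=None
    for y in ([0] if DIM[n][1] is None else np.radians(range(0,180 if DIM[n][0]!=DIM[n][1] else 90,15))):
        p0=np.array([*xy,y]); sx=np.vstack([p0,p0+[.008,0,0],p0+[0,.008,0],p0+[0,0,.12]])
        r=minimize(cost,p0,(n,views,z0),method='Nelder-Mead',options=dict(initial_simplex=sx,xatol=2e-4,fatol=1e-4,maxiter=150))
        if best is None or r.fun<best.fun: best=r
    return best.x,best.fun
def mask(f,n,xy):
    "mask of the instance nearest to the expected place"
    e=project(f,[[*xy,DIM[n][2]/2]])[0]
    c=[d["mask"] for d in env.trace(f,n) if d["mask"].sum()>20]
    c=[(np.linalg.norm(np.argwhere(m).mean(0)[::-1]-e),m) for m in c]
    return min(c,key=lambda t:t[0]) if c else (999,None)
E
cat > meas.py <<'E'
from fit import *
import json
G=dict(long_module=(.447,-.085),square_module=(.518,-.365),round_sounder=(.437,.128),small_module=(.362,.27),
 long_carton=(.648,.132),square_carton=(.535,.387),round_carton=(.635,-.141),small_carton=(.365,-.292))
ft=env.grab_frame("top"); fs=env.grab_frame("side"); out={}
for n,xy in G.items():
    V=[]
    for f in (ft,fs):
        d,m=mask(f,n,xy)
        if d<15: V.append((f,m))
        else: print(n,"no mask",round(d))
    res=[fit(n,v,xy) for v in ([V] + [[v] for v in V])]
    for p,J in res: print(n,np.round(p[:2],4),round(np.degrees(p[2])%180,1),round(J,3))
    out[n]=[*res[0][0]]
json.dump(out,open("poses.json","w"))
vis=ft["image"].copy()
for n,p in out.items(): cv2.polylines(vis,[np.round(cv2.convexHull(project(ft,pts(n,*p)).astype(np.float32))*16).astype(np.int32)],True,(0,0,255),1,shift=4)
cv2.imwrite("pics/fit.png",cv2.resize(vis[130:290,140:440],None,fx=2.6,fy=2.6,interpolation=cv2.INTER_CUBIC))
E
time python3 meas.py
```

```text
long_module [ 0.4441 -0.0977] 0.3 0.213
long_module [ 0.4445 -0.0976] 0.3 0.062
long_module [ 0.4431 -0.0913] 1.9 0.098
square_module [ 0.5171 -0.3729] 50.3 0.172
square_module [ 0.5179 -0.3739] 49.5 0.058
square_module [ 0.5158 -0.3671] 50.4 0.066
round_sounder [0.4363 0.1209] 7.9 0.283
round_sounder [0.4387 0.1187] 10.7 0.133
round_sounder [0.435  0.1262] 8.0 0.053
small_module [0.3651 0.2693] 79.0 0.187
small_module [0.3657 0.2684] 78.4 0.073
small_module [0.3645 0.2733] 77.8 0.063
long_carton [0.6469 0.136 ] 9.3 0.163
long_carton [0.6475 0.1351] 9.0 0.043
long_carton [0.6459 0.1392] 10.6 0.074
square_carton [0.5363 0.3839] 37.2 0.176
square_carton [0.5376 0.3821] 37.7 0.069
square_carton [0.5349 0.3863] 36.3 0.067
round_carton [ 0.6334 -0.1414] 7.9 0.183
round_carton [ 0.6347 -0.1421] 5.7 0.044
round_carton [ 0.6315 -0.1388] 5.2 0.107
small_carton [ 0.3628 -0.2925] 4.6 0.241
small_carton [ 0.3625 -0.2935] 5.8 0.071
small_carton [ 0.3623 -0.2857] 4.3 0.055
real	0m23.579s
user	0m22.214s
sys	0m0.083s
```

View pics/fit.png

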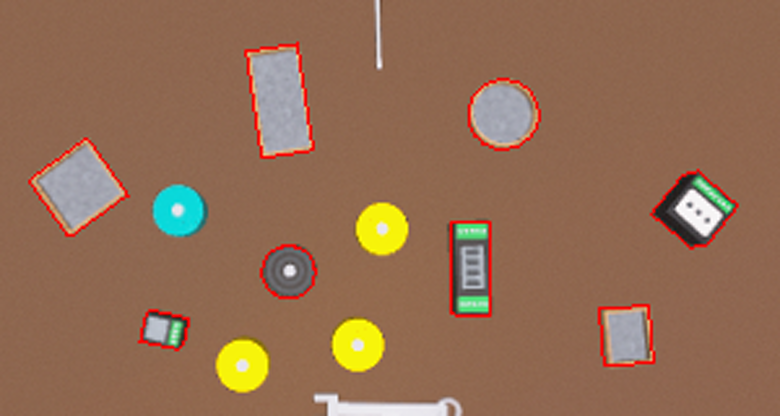

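The overlay matches every object closely, so I'm starting with the long module.

```bash
cat > act.py <<'E'
from workcell import env
import json,numpy as np
P=json.load(open("poses.json"))
GZ=.022
def pick_yaw(pos,yaws):
    q0=np.array(env.read_state()["joint_positions"]); best=None
    for y in yaws:
        q=env.inverse_kinematics(pos,[180,0,y])
        if q is not None:
            d=np.abs(np.array(q)-q0).max()
            if best is None or d<best[0]: best=(d,y)
    return best[1]
def pack(obj,car,step,dxy=(0,0),yaws=None):
    """step: rotational symmetry in degrees of the thing's grasp (90 square, 180 oblong, 15 round)"""
    x,y,a=P[obj]; cx,cy,ca=P[car]; cx+=dxy[0]; cy+=dxy[1]
    a,ca=np.degrees([a,ca]); cand=lambda v:[v+k*step for k in range(-360//step,360//step+1) if abs(v+k*step)<=270]
    yg=pick_yaw([x,y,.12],yaws or cand(a))
    env.gripper_to(1.0,30)
    env.goto([x,y,.12],[180,0,yg])
    if env.move_straight([x,y,GZ],rate=.1,force_limit=8): print("hit on descent",env.read_state()["position"]); return False
    env.gripper_to(0.0,30); s=env.read_state(); print("grip",round(s["opening"]*87,1),"mm",s["finger_force"])
    if s["opening"]*87<25: return False
    env.move_straight([x,y,GZ+.08],rate=.1); 
    yp=min(cand(ca),key=lambda v:abs(v-yg)) if step<180 else pick_yaw([cx,cy,.1],cand(ca))
    env.move_straight([cx,cy,GZ+.08],[180,0,yp],rate=.15); env.dwell(.3)
    print("carry grip",round(env.read_state()["opening"]*87,1))
    env.move_straight([cx,cy,GZ+.012],rate=.08); env.dwell(.2)
    hit=env.move_straight([cx,cy,GZ+.001],rate=.02,force_limit=5)
    s=env.read_state(); print("set",hit,np.round(s["position"],4),"force",np.round(s["force"],1))
    if s["position"][2]>GZ+.0065: print("too high, still held"); return False
    env.gripper_to(min(1,s["opening"]+.2)); env.dwell(.2)
    env.move_straight([cx,cy,.12],rate=.12); print("clock",env.read_state()["clock"]); return True
E
python3 -c "
from act import *
pack('long_module','long_carton',180)"
```

```text
grip 0.3 mm 0.0
```

Run:
```python
from fit import *
s=env.read_state();print({k:np.round(s[k],3).tolist() for k in("clock","position","tool_rot","force","opening")})
f=env.grab_frame("side");g=env.grab_frame("top")
a=cv2.resize(f["image"][90:250,200:400],None,fx=2.5,fy=2.5);b=cv2.resize(g["image"][190:350,220:340],None,fx=2.5,fy=2.5)
cv2.imwrite("pics/a1.png",np.hstack([a,b]))
```

```text
{'clock': 6.875, 'position': [0.444, -0.098, 0.022], 'tool_rot': [179.999, 0.001, -179.673], 'force': [0.226, 0.903, -0.454], 'opening': 0.003}
```

View pics/a1.png

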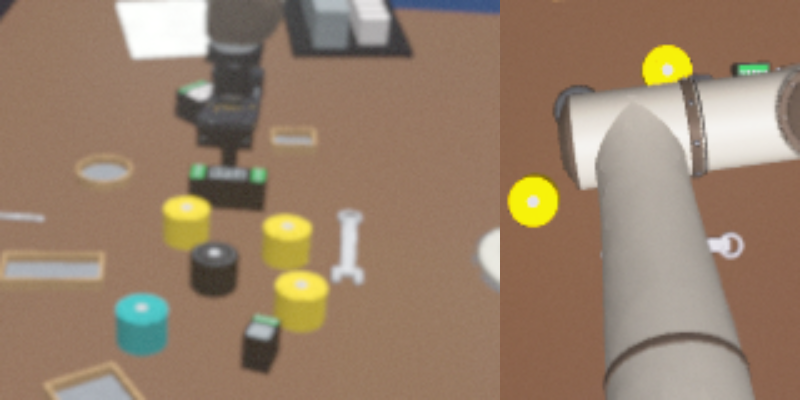

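The closed fingers are behind the module, on the −y side, and it wasn't gripped. I'll compare the module's current position with the projected TCP.

Run:
```python
from fit import *
s=env.read_state()
f=env.grab_frame("side")
d,m=mask(f,"long_module",(.444,-.09)); print(fit("long_module",[(f,m)],(.444,-.09)))
vis=cv2.resize(f["image"][110:200,240:350],None,fx=6,fy=6,interpolation=cv2.INTER_CUBIC)
R0=R.from_euler('xyz',s["tool_rot"],degrees=True)
for k,(off,c) in enumerate([((0,0,0),(0,0,255)),((0,0,-.019),(0,255,255)),((0,0,-.07),(255,0,255))]):
    p=(project(f,[np.array(s["position"])+R0.apply(off)])[0]-[240,110])*6+3
    cv2.circle(vis,tuple(int(v) for v in p),5,c,-1)
cv2.imwrite("pics/a2.png",vis)
```

```text
(array([ 0.44356405, -0.0941746 ,  0.06747274]), np.float64(0.20279989725147698))
```

View pics/a2.png

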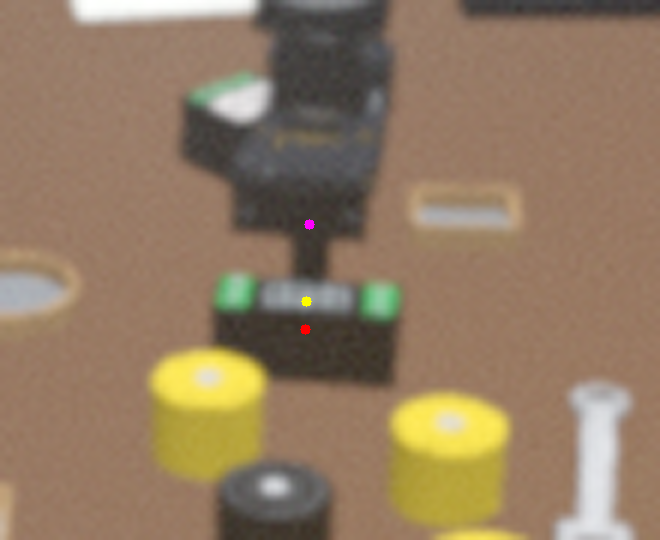

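Run:
```python
from fit import *
p=env.read_state()["position"]
env.move_straight([p[0],p[1],.12],rate=.1)
f=env.grab_frame("side")["image"]
env.gripper_to(1.0,30)
s=env.read_state();print({k:np.round(s[k],3).tolist() for k in("clock","position","tool_rot","force","opening")})
F=env.grab_frame("side");g=F["image"].copy()
d,m=mask(F,"long_module",(.444,-.09)); print(fit("long_module",[(F,m)],(.444,-.09)))
for q in ([0,0,0],[0,.0435,0],[0,-.0435,0],[0,0,.07]):
    u=project(F,[np.array(s["position"])+q])[0]; g[int(round(u[1])),int(round(u[0]))]=(0,0,255)
cv2.imwrite("pics/a3.png",np.hstack([cv2.resize(i[80:190,240:330],None,fx=4.4,fy=4.4,interpolation=cv2.INTER_NEAREST) for i in (f,g)]))
```

```text
{'clock': 9.775, 'position': [0.444, -0.098, 0.12], 'tool_rot': [-180.0, -0.003, -179.673], 'force': [-0.153, -0.72, -0.227], 'opening': 1.002}
(array([ 0.44226158, -0.0914147 ,  3.12837499]), np.float64(0.09716931495317267))
```

View pics/a3.png

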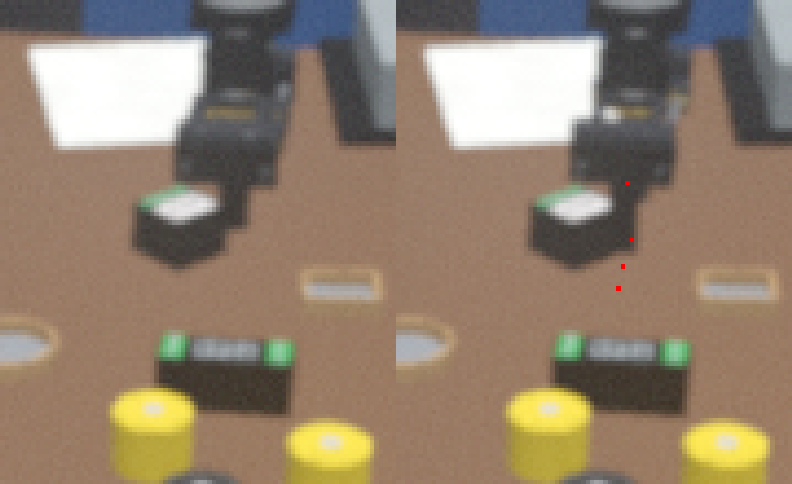

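The shut fingertips appear about 9 px above where the reported TCP projects, roughly 35 mm too high. I'll check this physically by touching free bench with the fingers shut.

Run:
```python
from fit import *
x,y=.47,-.20
env.move_straight([x,y,.12]); env.gripper_to(0.0,10); env.dwell(.2)
h=env.move_straight([x,y,-.055],rate=.06,force_limit=4)
s=env.read_state();print(h,{k:np.round(s[k],4).tolist() for k in("clock","position","joint_positions","force")})
F=env.grab_frame("side");T=env.grab_frame("top")
env.move_straight([x,y,.12])
out=[]
for f in (F,T):
    g=f["image"].copy(); u=project(f,[[x,y,0]])[0]; print(u); c,r=np.round(u).astype(int); g[r,c]=(0,0,255)
    out.append(cv2.resize(g[r-50:r+30,c-40:c+40],None,fx=5,fy=5,interpolation=cv2.INTER_NEAREST))
cv2.imwrite("pics/a4.png",np.hstack(out))
```

```text
True {'clock': 14.7333, 'position': [0.4701, -0.2, -0.0372], 'joint_positions': [-4.8101, 27.273, -30.2545, 0.0258, -32.5048, -84.8536], 'force': [-0.1038, 1.1065, 5.0649]}
[286.39083122 156.10461072]
[350.84682255 224.6819427 ]
```

View pics/a4.png

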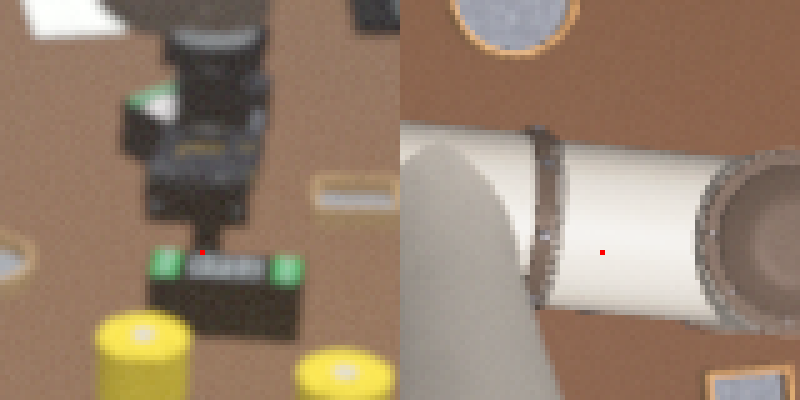

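The fingers touched the bench at a reported z of −0.037, and the horizontal position matches. The real tip is therefore 37 mm higher than reported, so I'll add this offset to every z command and keep the force-limited set-down as a check.

```bash
sed -i 's/^GZ=.*/OFF=-.037; GZ=.022+OFF/; s/,\.12\]/,.12+OFF]/g; s/\[cx,cy,\.1\]/[cx,cy,.1+OFF]/; s/GZ+\.001\]/GZ-.006]/' act.py
grep -n "OFF\|GZ" act.py; python3 -c "
from act import *
pack('long_module','long_carton',180)"
```

```text
4:OFF=-.037; GZ=.022+OFF
17:    yg=pick_yaw([x,y,.12+OFF],yaws or cand(a))
19:    env.goto([x,y,.12+OFF],[180,0,yg])
20:    if env.move_straight([x,y,GZ],rate=.1,force_limit=8): print("hit on descent",env.read_state()["position"]); return False
23:    env.move_straight([x,y,GZ+.08],rate=.1); 
24:    yp=min(cand(ca),key=lambda v:abs(v-yg)) if step<180 else pick_yaw([cx,cy,.1+OFF],cand(ca))
25:    env.move_straight([cx,cy,GZ+.08],[180,0,yp],rate=.15); env.dwell(.3)
27:    env.move_straight([cx,cy,GZ+.012],rate=.08); env.dwell(.2)
28:    hit=env.move_straight([cx,cy,GZ-.006],rate=.02,force_limit=5)
30:    if s["position"][2]>GZ+.0065: print("too high, still held"); return False
32:    env.move_straight([cx,cy,.12+OFF],rate=.12); print("clock",env.read_state()["clock"]); return True
grip 41.9 mm 29.837147709913552
carry grip 42.3
set True [ 0.6469  0.136  -0.0119] force [-0.8  1.1  4.3]
clock 27.0333
```

The grip read 42 mm and the set-down height came out at exactly +3 mm, so the offset holds. Next is the small module, then I'll look.

Run:
```python
from act import *
ok=pack('small_module','small_carton',180)
from fit import *
for n in ("top","side"):
    f=env.grab_frame(n); cv2.imwrite(f"pics/b_{n}.png",f["image"])
    for o,c in (("long_module","long_carton"),("small_module","small_carton")):
        d,m=mask(f,o,P[c][:2])
        if d<15: p,J=fit(o,[(f,m)],P[c][:2],.003); print(n,o,np.round(p[:2]-P[c][:2],4),round(np.degrees(p[2]-P[c][2]),1),round(J,3))
        else: print(n,o,"not seen",d)
```

```text
grip 33.8 mm 29.989344351924956
carry grip 34.1
set True [ 0.3628 -0.2925 -0.0121] force [ 0.5 -0.1  3.2]
clock 39.7333
top long_module [ 0.0001 -0.0003] 0.7 0.062
top small_module not seen 999
side long_module [ 0.0005 -0.0025] -176.8 0.173
side small_module [-0.0017 -0.0078] -6.7 0.243
```

View pics/b_top.png

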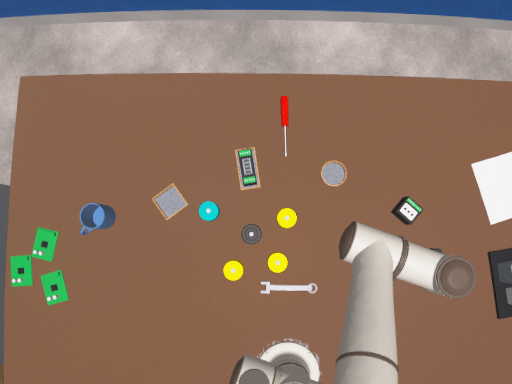

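The long module sits square in its carton at px (248,169). The small module was set at the correct floor height but is hidden under the arm. Next are the square module and the sounder.

Run:
```python
from act import *
if pack('square_module','square_carton',90):
    ok=pack('round_sounder','round_carton',15)
```

```text
grip 63.8 mm 29.970489498227835Traceback (most recent call last):
  File "<stdin>", line 2, in <module>
  File "act.py", line 25, in pack
    env.move_straight([cx,cy,GZ+.08],[180,0,yp],rate=.15); env.dwell(.3)
    ~~~~~~~~~~~~~~~~~^^^^^^^^^^^^^^^^^^^^^^^^^^^^^^^^^^^^
workcell.Unreachable: the arm cannot follow that straight line within its joint ranges
```

Run:
```python
from act import *
s=env.read_state(); print(s["clock"],np.round(s["joint_positions"],1),np.round(s["tool_rot"],1),np.round(s["position"],3),s["opening"]*87)
cx,cy,ca=P['square_carton']; ca=np.degrees(ca)
for k in range(-3,4):
    q=env.inverse_kinematics([cx,cy,GZ+.08],[180,0,ca+90*k]); print(ca+90*k, None if q is None else np.round(q,1))
```

```text
44.275 [ -21.3   29.1   -6.6   -0.   -54.4 -108.4] [-1.800e+02 -1.000e-01  1.403e+02] [ 0.516 -0.373  0.064] 63.4815760250636
-232.81583060410247 [ 49.6  30.9  -3.1   0.  -56.  167.6]
-142.81583060410247 [  49.6   30.9   -3.1   -0.   -56.  -102.4]
-52.81583060410248 [ 49.6  30.9  -3.1   0.  -56.  -12.4]
37.18416939589752 [ 49.6  30.9  -3.1   0.  -56.   77.6]
127.18416939589753 [ 49.6  30.9  -3.1   0.  -56.  167.6]
217.18416939589753 [  49.6   30.9   -3.1   -0.   -56.  -102.4]
307.1841693958975 [ 49.6  30.9  -3.1   0.  -56.  -12.4]
```

```bash
sed -i 's/^    yp=min.*/    yp=pick_yaw([cx,cy,.1+OFF],cand(ca))/' act.py
python3 - <<'E'
from act import *
cx,cy,ca=P['square_carton']; ca=np.degrees(ca)
env.move_straight([cx,cy,GZ+.08],[180,0,ca+180],rate=.2); env.dwell(.3)
print("carry grip",env.read_state()["opening"]*87)
env.move_straight([cx,cy,GZ+.012],rate=.08); env.dwell(.2)
hit=env.move_straight([cx,cy,GZ-.006],rate=.02,force_limit=5)
s=env.read_state(); print(hit,np.round(s["position"],4),s["clock"])
if s["position"][2]<GZ+.0065:
    env.gripper_to(min(1,s["opening"]+.2)); env.dwell(.2); env.move_straight([cx,cy,.12+OFF],rate=.12)
    pack('round_sounder','round_carton',15)
    env.move_straight([.45,-.05,.12],rate=.3)
    from fit import *
    f=env.grab_frame("top"); cv2.imwrite("pics/c.png",cv2.resize(f["image"][130:290,140:440],None,fx=2.6,fy=2.6,interpolation=cv2.INTER_CUBIC))
    for o,c in (("long_module","long_carton"),("small_module","small_carton"),("square_module","square_carton"),("round_sounder","round_carton")):
        d,m=mask(f,o,P[c][:2])
        if d<15: p,J=fit(o,[(f,m)],P[c][:2],.003); print(o,np.round(p[:2]-P[c][:2],4),round(J,3))
        else: print(o,"not seen",d)
    print(env.read_state()["clock"])
E
```

```text
carry grip 63.62246896869373
True [ 0.5363  0.3839 -0.0118] 50.25
grip 61.2 mm 29.999760780483484
carry grip 61.3
set True [ 0.6335 -0.1414 -0.0117] force [-0.2  0.   3.6]
clock 62.3833
long_module [ 0.0017 -0.0007] 0.056
small_module [-0.0008 -0.0035] 0.241
square_module [ 0.0011 -0.0001] 0.066
round_sounder [ 0.0013 -0.0015] 0.146
63.475
```

View pics/c.png

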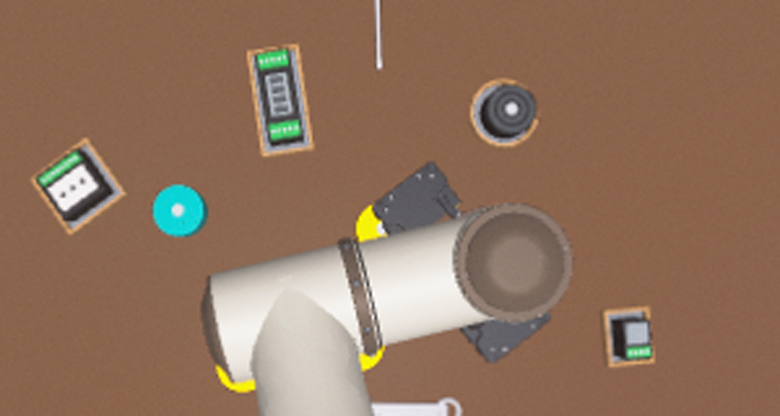

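All four stand in their cartons, with fit offsets under 4 mm and set-down heights at floor level. The arm is clear at about 0.157 m, so I'm handing in.

```bash
python3 -c "
from workcell import env
print(env.close_job())"
```

```text
the job is handed in; nothing more can be done
None
```

I put all four things in their cartons and handed the job in at about 63 s. They sit within 4 mm of the carton centres by the camera fit, though the small module's fit was poor; the mug and screwdriver were left alone, and no verdict came back.

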